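# Load the flatbread tray and crack the stuck lid of the holding box

### The arm

A 7-joint arm with a two-finger parallel gripper is mounted at the origin on the work surface. World frame = base frame: x ahead of the robot, y to its left, z up, the work surface at z = 0. Lengths are in m, angles in degrees, forces in N, time in s.
With the tool pointing down it reaches from about 0.425 to 0.95 m from the base axis. Payload 4.7 kg.
Tool frame: the origin (TCP) lies on the centre line of the jaws, within the pads' length; the fingertips stand 14 mm ahead of it and the grasp point (between the pads) lies 5 mm behind it (r.tips_ahead is the distance from the TCP to the fingertips, in m); y points along the fingers, x is the direction in which the jaws open and shut, and the axes are right-handed (so a half turn about y gives the same grasp; the last joint's range is limited). The gripper opens to 85 mm and grips with 20 to 120 N. Pads are 22 mm wide; open, the fingers measure 114 mm over their backs; the gripper's body (76 mm by 85 mm) begins 54 mm behind the grasp point. The pads swing forward as they close: fully open they stand 13 mm farther back than shut.
Start: joints at [61.484, 26.849, -2.785, 87.806, 1.381, 65.374, -4.715], TCP at [0.305, -0.602, 0.245] pointing down, gripper open.
Joint ranges: [-148.3, 148.3], [-19.14, 114.17], [-79.39, 73.82], [5.75, 140.21], [-59.74, 239.74], [12.07, 113.84], [-152.46, 152.46]. Speed limits (degrees/s): [147.25, 147.25, 180, 180, 180, 180, 180].

### API

Orientations are given as [roll, pitch, yaw] about the fixed x, y, z axes, in that order (R = Rz(yaw) Ry(pitch) Rx(roll)).
In Python, from bench import r, get_image, camera_info gives the robot as it stands.
- The arm moves only by the tool carry_out, never from a script. Its argument "rows" is a list of rows, each an object of numbers: "dx", "dy", "dz": the shift along the tool's x, y, z in cm; "ax", "ay", "az": the turn, a rotation vector about the tool's x, y, z in degrees; "fingers": the closure, from -1 (fully open) to 1 (shut), so that 0 is half open. In form: [{"dx": .., "dy": .., "dz": .., "ax": .., "ay": .., "az": .., "fingers": ..}, ...]. A call has 1 to 20 rows; each row shifts and turns the commanded pose from where the row before left it, along the tool's axes as they then stand; what a row does not reach is not made up. A row lasts 1/10 s, in which the tool goes at most 50 mm and 8.59 degrees, less where a joint would pass 70% of its speed; a pose out of reach is approached as far as the arm can. A call is refused whole if a number of a shift passes 5 or a number of a turn 8.59, either way. A call with a gripper value outside its range is refused whole. The fingers move at their own pace and stop on an object; "newtons" is the grip in N (left out, the last holds). Time passes only in rows, so rows that do not move let the fingers close. It gives the time, the measured TCP pose, the force and the opening at its end, in the units of the state.
- r.get_obs(): the state, without advancing time (a new reading comes with each control period).
- get_image(name): name is "scene" or "top" or "wrist"; returns (picture, depth): 400x640x3 uint8, red, green, blue; 400x640 float32, m along the optical axis (not along the pixel's ray), 0 where there is no reading.
- camera_info(name): a dict with "fx", "fy", "cx", "cy" (pixels), "origin" and "rotation" of the camera in the world. Camera axes: x right, y down, z forward; pixel columns grow to the right and rows downward; lengths in m; the calibration is good to about 2 mm. A picture is of the moment at which its call begins: read the wrist's pose just before it. camera_info takes no time and is no camera call; for the wrist camera it gives the pose at the moment of the call.
- r.job_done(): hands the job in, once; it reports no verdict.
The state is a dict: "time_s": time; "qpos": joint angles; "joint_velocities": joint speeds; "joint_efforts": joint torques, N m; "tool_pos": TCP position; "tcp_rot": TCP orientation; "contact_force": force on the tool from outside, world axes, zero at the start; "torque": the same for the moment, N m; "opening": finger opening in m.
Only numpy, scipy, OpenCV 4.12 (cv2) and the standard library are available. Lean on these libraries where they do the work, as an engineer would, in place of code of your own. Each camera call takes 0.05 s, during which the arm holds its last target.

### The job

Slide the tray of flatbreads along the worktop into the opening at the bottom of the steel holding box until it is fully home against the stop, keeping all four breads lying on the tray. Then take the lid by its bar handle, pull it free of its sticky seal without throwing it wide open, and finish still holding it with the gripper, steady and slightly ajar to let the steam off: a gap of about 4 cm at the handle edge. Leave the bowl, the jar and the spatula where they are.

Things in the scene. Friction and masses are not known exactly. Their poses are not given: they have to be found in the camera images.
- box: Fixed steel box 240 (x) x 220 (y) x 125 mm high; origin: centre of its underside. Tray mouth in its -y face (y = -110), 200 wide, 64 high, at worktop level with no floor or step; flared guides 22 high reach 28 mm out of the face. Stop at y = +100. Tray is home when its origin is at the box's origin, axes parallel. Lid hinged on the +x side, its handle is near the -x side.
- lid (a joint): Lid angle, rad: 0 shut (start), grows as the handle edge rises (about the box's +y). Lid 240 x 220 x 14 mm, 0.45 kg, top at 139 mm. Gap at the handle edge: 240 mm x sin(angle), so 4 cm is 0.167. Its seal sticks: 14 to 22 N up at the handle breaks it; that fades within a rise of 10 mm, leaving the weight (2.5 N). Let go, it sinks to about 10 mm ajar or less.
- lid_hinge (a point): Point on the lid's hinge axis, in the middle of its length: box-frame (120, 0, 125) mm. The axis runs along the box's y.
- lid_handle (a point): Centre of the lid's black bar handle: round bar 14 mm thick, 110 mm long along the box's y, on posts at its ends, its axis 32 mm above the lid's top (171 mm above the worktop when shut); when shut it is 220 mm from the hinge towards the box's -x and 46 mm above it. Moves with the lid; its axes are the lid's (the box's when shut).
- tray: Loose dark steel baking tray, 190 (x) x 200 (y) mm, rim 16 mm high, floor 4 mm thick, 0.3 to 0.45 kg, bearing four breads. Origin: centre of its underside. Its +y end goes first into the box. A flat stem 34 mm wide, its top 10 mm high, runs from its -y end to y = -208 and bears the grip. It lies on the worktop and slides there with a few newtons.
- tray_grip (a point): Point in the tray's orange upright grip, at (0, -180, 48) mm in the tray's frame, 20 mm below the grip's top. The grip is a block 14 mm thick (tray x), 50 mm long (tray y), from 10 to 68 mm high; pinch it across its thickness. With the tray home it stands 70 mm outside the box's face. Axes are the tray's.
- bread0: Crisp baked flatbread, a round 80 mm across and 22 mm thick, 70 g, loose on the tray; origin at the centre of its underside. Starts at about (-45, -45) mm in the tray's frame, 4 mm above the tray's origin.
- bread1: Crisp baked flatbread, a round 80 mm across and 22 mm thick, 70 g, loose on the tray; origin at the centre of its underside. Starts at about (-45, 45) mm in the tray's frame, 4 mm above the tray's origin.
- bread2: Crisp baked flatbread, a round 80 mm across and 22 mm thick, 70 g, loose on the tray; origin at the centre of its underside. Starts at about (45, -45) mm in the tray's frame, 4 mm above the tray's origin.
- bread3: Crisp baked flatbread, a round 80 mm across and 22 mm thick, 70 g, loose on the tray; origin at the centre of its underside. Starts at about (45, 45) mm in the tray's frame, 4 mm above the tray's origin.
- bowl: Bystander: small steel bowl, 100 mm across, 45 mm high; origin at the centre of its underside. Leave alone.
- jar: Bystander: clear jar with a yellow cap, 72 mm across, 110 mm high; origin at the centre of its underside. Leave alone.
- spatula: Bystander: spatula, 260 mm long, lying flat; origin at the middle of its underside. Leave alone.
There are look-alikes about, which are no part of the job. Leave any orange or red look-alike of the bread3 alone.

How it is judged (in metres and radians):
On the way, in this order (a step that is already met when the one before it is completed fails the run):
1. the tray is fully home in the box while the lid is still shut (y of tray in the frame of box above -0.009 m and x of tray in the frame of box between -0.012 and 0.012 m and angle between the y axis of tray and the y axis of box, either way round below 0.12 rad and height (world z) of tray below 0.006 m and value of joint lid below 0.02 rad), for 0.2 s.
2. the lid has been broken free and is held slightly ajar by the gripper (value of joint lid between 0.083 and 0.25 rad and contact force between the fingers and lid above 0.5 N), for 0.2 s.
At the end, for the whole second after the job is handed in: Fingers alone hold the lid still at 0.083 to 0.25 rad (gap 20 to 60 mm at the handle edge); tray home (within 9 mm of the stop, flat on the worktop), all four breads lying flat on it; bowl, jar and spatula within 30 mm of their starts, not tipped (all of step 2 and y of tray in the frame of box above -0.009 m and x of tray in the frame of box between -0.012 and 0.012 m and angle between the y axis of tray and the y axis of box, either way round below 0.12 rad and height (world z) of tray below 0.006 m and velocity of joint lid between -0.05 and 0.05 rad/s and not ((horizontal distance between bread0 and tray above 0.085 m or z of bread0 in the frame of tray above 0.02 m or angle between bread0's own z axis and vertical above 0.5 rad) or (horizontal distance between bread1 and tray above 0.085 m or z of bread1 in the frame of tray above 0.02 m or angle between bread1's own z axis and vertical above 0.5 rad) or (horizontal distance between bread2 and tray above 0.085 m or z of bread2 in the frame of tray above 0.02 m or angle between bread2's own z axis and vertical above 0.5 rad) or (horizontal distance between bread3 and tray above 0.085 m or z of bread3 in the frame of tray above 0.02 m or angle between bread3's own z axis and vertical above 0.5 rad)) and not (distance of any of bowl, jar, spatula from where it was at the start of the episode above 0.03 m or angle between any of bowl, jar's own z axis and vertical above 0.5 rad) and contact force between lid and tray below 0.3 N and contact force between lid and bread0 below 0.3 N and contact force between lid and bread1 below 0.3 N and contact force between lid and bread2 below 0.3 N and contact force between lid and bread3 below 0.3 N and contact force between lid and bowl below 0.3 N and contact force between lid and jar below 0.3 N and contact force between lid and spatula below 0.3 N); the arm keeps its last pose, push and grip.
It fails at once if the lid is thrown wide open (more than about 100 mm at the handle edge) (value of joint lid above 0.43 rad).
It fails at once if a bread comes off the tray or tips over ((horizontal distance between bread0 and tray above 0.085 m or z of bread0 in the frame of tray above 0.02 m or angle between bread0's own z axis and vertical above 0.5 rad) or (horizontal distance between bread1 and tray above 0.085 m or z of bread1 in the frame of tray above 0.02 m or angle between bread1's own z axis and vertical above 0.5 rad) or (horizontal distance between bread2 and tray above 0.085 m or z of bread2 in the frame of tray above 0.02 m or angle between bread2's own z axis and vertical above 0.5 rad) or (horizontal distance between bread3 and tray above 0.085 m or z of bread3 in the frame of tray above 0.02 m or angle between bread3's own z axis and vertical above 0.5 rad)).
It fails at once if bowl, jar or spatula is pushed more than 30 mm or tipped (distance of any of bowl, jar, spatula from where it was at the start of the episode above 0.03 m or angle between any of bowl, jar's own z axis and vertical above 0.5 rad).
It also fails if it takes over 53 s, if anything falls off the work surface, if the arm or the gripper's body presses on something with over 40 N, if the wrist force passes 120 N, or if a joint passes its speed limit or range.

## Working session

There is one attempt and no reset: what is moved stays moved. The work goes in short steps, Python scripts to look and compute and a tool call to move; the robot and the scene stay as the last step left them, time stands still between calls to the robot, and variables do not carry over. Pictures are saved under pics/ and viewed, and the job is handed in when it is done.

Besides the shell and the picture viewer there is one more tool, called by a JSON object that holds its "op" and its "data", one argument or row to a line. carry_out: Moves the arm, as the interface text tells. Its arguments: {"type":"object","properties":{"rows":{"type":"array","items":{"type":"object","properties":{"dx":{"type":"number"},"dy":{"type":"number"},"dz":{"type":"number"},"ax":{"type":"number"},"ay":{"type":"number"},"az":{"type":"number"},"fingers":{"type":"number"}}}},"newtons":{"type":"number"}},"required":["rows"]}

```bash
mkdir -p pics; ls; python3 - <<'E'
from bench import r,get_image,camera_info
import cv2,numpy as np
print(r.get_obs())
for n in("scene","top","wrist"):
    ci=camera_info(n);print(n,ci)
    im,d=get_image(n);cv2.imwrite(f"pics/{n}0.png",im[:,:,::-1]);np.savez(f"{n}0.npz",im=im,d=d,R=np.array(ci["rotation"]),o=np.array(ci["origin"]),K=np.array([ci[k] for k in("fx","fy","cx","cy")]))
E
```

```text
pics
{'time_s': 0.0, 'qpos': array([61.48378803, 26.90107856, -2.7852962 , 87.87681408,  1.37980233,
       65.37451584, -4.71444209]), 'joint_velocities': array([ 0.06690427, -0.02797153,  0.00745282, -0.06192356,  0.11567001,
       -0.10030507, -0.00477146]), 'joint_efforts': array([-8.07475935e-04, -5.10302889e+01, -4.69462783e-02, -2.37711936e+01,
        1.08177969e-02,  7.56532332e-03,  9.70206827e-06]), 'tool_pos': array([ 0.30473732, -0.60164452,  0.24419422]), 'tcp_rot': array([-90.00305757,   0.11885695, -63.13629509]), 'contact_force': array([0.38195891, 0.72081952, 0.08978808]), 'torque': array([ 0.00921356, -0.05236259,  0.03615425]), 'opening': 0.08559707642552353}
scene {'fx': 463.06027942489965, 'fy': 463.06027942489965, 'cx': 317.54914740017256, 'cy': 202.74473624817847, 'origin': array([1.31501862, 0.01866546, 1.07834081]), 'rotation': array([-141.26509653,   -0.30889129,   95.65204611])}
top {'fx': 413.83581804937205, 'fy': 413.83581804937205, 'cx': 317.8190761247476, 'cy': 197.20160537914302, 'origin': array([ 0.45147157, -0.02300529,  0.967053  ]), 'rotation': array([-174.16922203,    0.48694363,  -89.7671437 ])}
wrist {'fx': 277.07549356030154, 'fy': 277.07549356030154, 'cx': 319.7141629692372, 'cy': 201.23935981577094, 'origin': array([ 0.37723623, -0.56517029,  0.37228922]), 'rotation': array([ 1.61613668e+02,  6.20194719e-02, -6.31027225e+01])}
```

View pics/scene0.png

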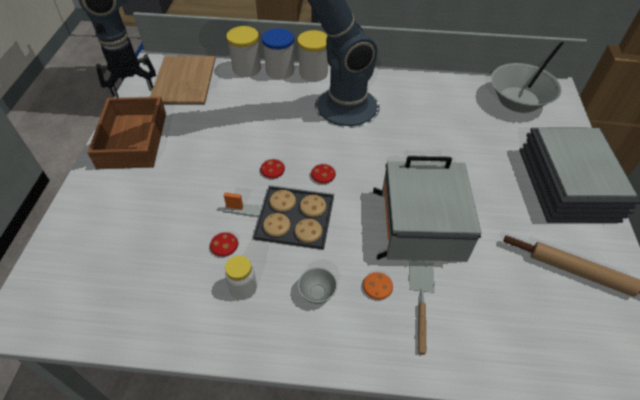

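View pics/top0.png

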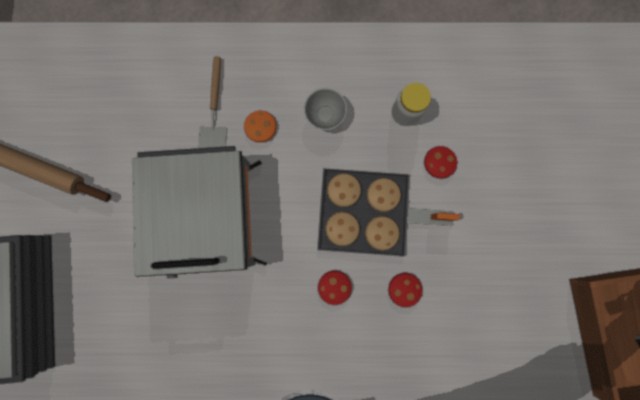

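View pics/wrist0.png

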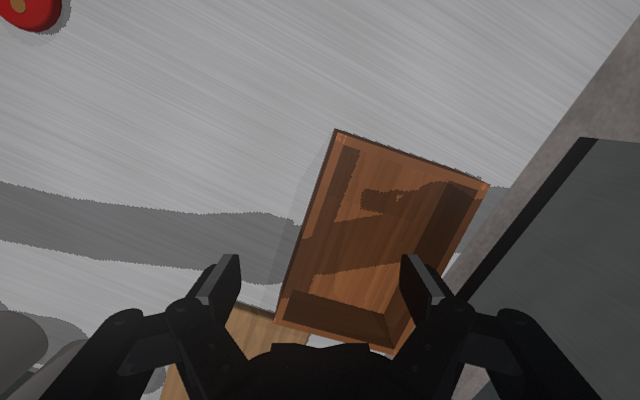

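Top view: the tray is at about (364,212) with its orange upright grip at (447,216). The box is at about (190,212) with its black bar handle at (185,263). The red rounds at (441,162), (335,287), (405,290) and the orange one at (260,126) are look-alikes. The spatula is at (214,100), the bowl at (326,110) and the jar at (415,98). Next I measure.

```bash
cat > h.py <<'E'
import numpy as np,cv2
from scipy.spatial.transform import Rotation as Ro
def cloud(im,d,R,o,K):
    v,u=np.mgrid[0:400,0:640]
    p=np.stack([(u-K[2])/K[0]*d,(v-K[3])/K[1]*d,d],-1)
    P=p@Ro.from_euler('xyz',R,degrees=True).as_matrix().T+o
    P[d<=0]=np.nan
    return P
def load(n):
    z=np.load(n);return z['im'],z['d'],cloud(*[z[k] for k in('im','d','R','o','K')])
def grab(n,pic=None):
    from bench import get_image,camera_info
    ci=camera_info(n);im,d=get_image(n)
    if pic: cv2.imwrite(pic,im[:,:,::-1])
    return im,d,cloud(im,d,np.array(ci["rotation"]),np.array(ci["origin"]),np.array([ci[k] for k in("fx","fy","cx","cy")]))
def rect(P):
    c,s,a=cv2.minAreaRect((P[:,:2]*1000).astype(np.float32)); return np.round(c,1),np.round(s,1),round(a,2)
E
python3 - <<'E'
from h import *
for n in("top","scene"):
    im,d,P=load(n+"0.npz");print(n)
    hsv=cv2.cvtColor(im,cv2.COLOR_RGB2HSV)
    z=P[...,2]
    tab=np.nanmedian(z[200:260,280:300]);print("table z",tab)
    m=(abs(z-.139)<.006)&(P[...,0]>.3)&(P[...,1]>.1)&(P[...,1]<.5)
    n_,l,st,_=cv2.connectedComponentsWithStats(m.astype(np.uint8));k=1+np.argmax(st[1:,4]);print("lid",rect(P[l==k]),np.median(z[l==k]),st[k])
    m=(z>.155)&(z<.19)&(hsv[...,2]<70)&(P[...,1]>.1)&(P[...,1]<.5)&(P[...,0]>.3)
    n_,l,st,_=cv2.connectedComponentsWithStats(m.astype(np.uint8));k=1+np.argmax(st[1:,4]);print("handle",rect(P[l==k]),z[l==k].max(),st[k])
    m=(hsv[...,0]<14)&(hsv[...,1]>150)&(z>.02)&(z<.08)&(P[...,0]>.3)&(P[...,1]>-.5)&(P[...,1]<0)
    n_,l,st,_=cv2.connectedComponentsWithStats(m.astype(np.uint8))
    for k in range(1,n_):
        if st[k,4]>20:
            q=P[l==k]; zt=q[:,2].max(); print("orange",rect(q[q[:,2]>zt-.006]),zt,st[k])
    m=(hsv[...,2]<75)&(z<.03)&(P[...,0]>.3)&(P[...,1]>-.35)&(P[...,1]<0.1)
    n_,l,st,_=cv2.connectedComponentsWithStats(m.astype(np.uint8));k=1+np.argmax(st[1:,4]);print("tray",rect(P[l==k]),st[k])
    q=P[l==k];q=q[q[:,2]>.012];print("rim",rect(q),q[:,2].max())
im=cv2.imread("pics/top0.png");a=cv2.resize(im[150:290,300:480],None,fx=4,fy=4,interpolation=2);cv2.imwrite("pics/crop1.png",a)
a=cv2.resize(im[130:290,110:290],None,fx=4,fy=3.7,interpolation=2);cv2.imwrite("pics/crop2.png",a)
E
```

```text
top
table z -0.00012536149102798655
lid (array([510.3, 248.7]), array([251.7, 221.7]), 3.95) 0.13904293650845506 [  132   147   113   130 12834]
handle (array([405.5, 239.3]), array([ 12.5, 120.9]), 4.05) 0.18198537376380208 [151 258  67  11 436]
orange (array([ 632.1, -298.8]), array([48.1, 48.3]), 60.94) 0.025946335853417213 [429 149  25  24 226]
orange (array([ 502.7, -296.7]), array([45.8, 13.2]), 83.76) 0.0707871360227793 [432 213  27   7 146]
orange (array([340.9, -51.5]), array([50.8, 49.1]), 6.43) 0.02685321967892018 [323 277  23  26 263]
orange (array([ 338.4, -212. ]), array([51.5, 51. ]), 89.02) 0.025472292660873586 [394 279  24  24 259]
tray (array([ 516.2, -121.6]), array([202. , 187.1]), 86.05) [ 318  169   91   87 3308]
rim (array([ 516.4, -119.7]), array([198.1, 187.1]), 86.05) 0.02141617911500071
scene
table z 0.006570754594210859
lid (array([511.6, 245.9]), array([256.3, 221.5]), 3.89) 0.1391915795370327 [ 387  161   95   77 6086]
handle (array([408.7, 237.9]), array([ 12.5, 121. ]), 5.53) 0.18201920192350152 [406 156  46  10 217]
orange (array([ 341.6, -214.4]), array([50.5, 60.1]), 36.22) 0.027958888624037836 [261 160  23  15 165]
orange (array([347.4, -54.2]), array([51.2, 50.5]), 76.94) 0.028664634094774488 [313 165  21  16 168]
orange (array([ 505.8, -298.3]), array([40.3,  9.6]), 89.02) 0.0744029743247363 [225 193  17  16 197]
orange (array([ 636.3, -298.7]), array([62.4, 58.1]), 80.68) 0.02765522308399504 [211 233  26  21 269]
tray (array([ 517. , -121.6]), array([198.4, 194.1]), 86.12) [ 253  187   80   62 1705]
rim (array([ 517.3, -121.5]), array([198.3, 193.2]), 85.99) 0.02231972614780653
```

View pics/crop1.png

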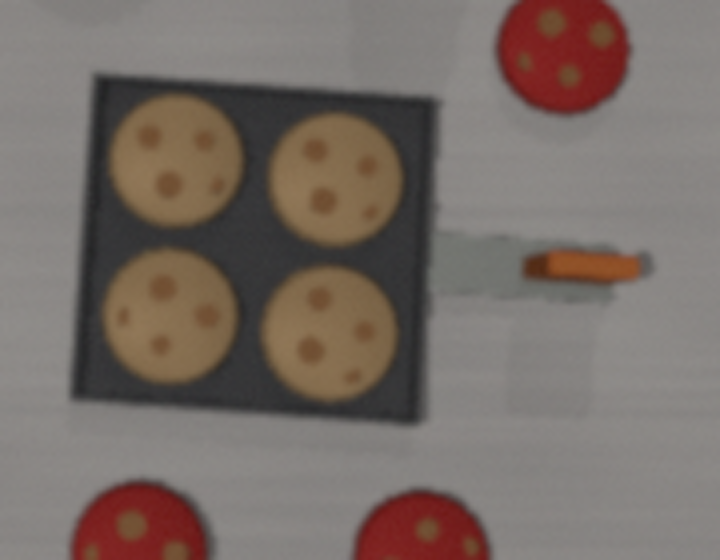

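View pics/crop2.png

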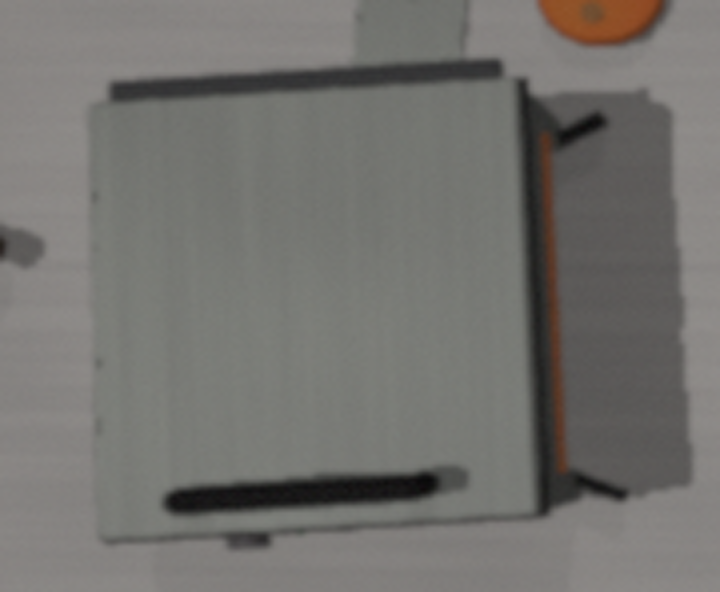

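```bash
python3 - <<'E'
from h import *
im,d,P=load("top0.npz");z=P[...,2];V=im.max(-1)
m=(abs(z-.139)<.004)&(V>85)&(P[...,0]>.3)&(P[...,1]>.1)&(P[...,1]<.5)
m=cv2.morphologyEx(m.astype(np.uint8),cv2.MORPH_OPEN,np.ones((5,5)));print("lid",rect(P[m>0]))
# guides
m=(z>.012)&(z<.04)&(P[...,1]>.08)&(P[...,1]<.145)&(P[...,0]>.36)&(P[...,0]<.66)
n_,l,st,_=cv2.connectedComponentsWithStats(m.astype(np.uint8))
for k in range(1,n_):
    if st[k,4]>5:
        q=P[l==k];print("guide",st[k],q[q[:,1].argmin()],q[q[:,1].argmax()],q.mean(0),q.max(0))
# orange strip (mouth lip)
hsv=cv2.cvtColor(im,cv2.COLOR_RGB2HSV)
m=(hsv[...,0]<15)&(hsv[...,1]>110)&(P[...,1]>.08)&(P[...,1]<.2)&(P[...,0]>.36)&(P[...,0]<.63)
n_,l,st,_=cv2.connectedComponentsWithStats(m.astype(np.uint8));k=1+np.argmax(st[1:,4]);q=P[l==k]
print("lip",st[k],q[q[:,0].argmin()],q[q[:,0].argmax()],rect(q))
# breads
for c,n in (((344,190),'a'),((384,195),'b'),((342,229),'c'),((382,234),'d')):print(P[c[1],c[0]].round(4))
E
```

```text
lid (array([504.5, 248.3]), array([239.9, 219.5]), 4.0)
guide [249 160  12   9  46] [0.63014756 0.12028166 0.01888223] [0.61978465 0.14483898 0.02377269] [0.62518357 0.13239487 0.02005464] [0.63461825 0.14483898 0.02539523]
guide [251 257  16   9  57] [0.39756672 0.10303501 0.01412505] [0.41203125 0.13334092 0.03917828] [0.40142425 0.12120031 0.02365577] [0.41203125 0.13334092 0.03917828]
lip [245 166   6  92 166] [0.41335945 0.13018981 0.07064916] [0.61175659 0.14585798 0.04299222] (array([512.4, 139.3]), array([199. ,  11.6]), 5.42)
[ 0.5644 -0.0745  0.0251]
[ 0.5527 -0.1652  0.0295]
[ 0.4753 -0.0697  0.026 ]
[ 0.4643 -0.16    0.027 ]
```

{"op": "carry_out", "data": {
  "rows": [
    {"ay": -7.4, "fingers": -1},
    {"ay": -7.4},
    {"ay": -7.4},
    {"ay": -7.4},
    {"ay": -7.4},
    {"ay": -7.4},
    {"ay": -7.4},
    {"ay": -7.4},
    {"dx": 1.5, "dz": 2.6, "dy": 0.8},
    {"dx": 1.5, "dz": 2.6, "dy": 0.8},
    {"dx": 1.5, "dz": 2.6, "dy": 0.8},
    {"dx": 1.5, "dz": 2.6, "dy": 0.8},
    {"dx": 1.5, "dz": 2.6, "dy": 0.8},
    {"dx": 1.5, "dz": 2.6, "dy": 0.8},
    {"dx": 1.5, "dz": 2.6, "dy": 0.8},
    {"dx": 1.5, "dz": 2.6, "dy": 0.8},
    {"dx": 1.5, "dz": 2.6, "dy": 0.8},
    {"dx": 1.5, "dz": 2.6, "dy": 0.8},
    {"dx": 1.5, "dz": 2.6, "dy": 0.8},
    {}
  ],
  "newtons": 50
}}

```text
schema error: expected keys dx, dy, dz, ax, ay, az, fingers
```

{"op": "carry_out", "data": {
  "rows": [
    {},
    {}
  ]
}}

```text
schema error: expected keys dx, dy, dz, ax, ay, az, fingers
```

{"op": "carry_out", "data": {
  "rows": [
    {"dx": 0, "dy": 0, "dz": 0, "ax": 0, "ay": -7.4, "az": 0, "fingers": -1},
    {"dx": 0, "dy": 0, "dz": 0, "ax": 0, "ay": -7.4, "az": 0, "fingers": -1},
    {"dx": 0, "dy": 0, "dz": 0, "ax": 0, "ay": -7.4, "az": 0, "fingers": -1},
    {"dx": 0, "dy": 0, "dz": 0, "ax": 0, "ay": -7.4, "az": 0, "fingers": -1},
    {"dx": 0, "dy": 0, "dz": 0, "ax": 0, "ay": -7.4, "az": 0, "fingers": -1},
    {"dx": 0, "dy": 0, "dz": 0, "ax": 0, "ay": -7.4, "az": 0, "fingers": -1},
    {"dx": 0, "dy": 0, "dz": 0, "ax": 0, "ay": -7.4, "az": 0, "fingers": -1},
    {"dx": 0, "dy": 0, "dz": 0, "ax": 0, "ay": -7.4, "az": 0, "fingers": -1},
    {"dx": 1.8, "dy": 0.8, "dz": 2.6, "ax": 0, "ay": 0, "az": 0, "fingers": -1},
    {"dx": 1.8, "dy": 0.8, "dz": 2.6, "ax": 0, "ay": 0, "az": 0, "fingers": -1},
    {"dx": 1.8, "dy": 0.8, "dz": 2.6, "ax": 0, "ay": 0, "az": 0, "fingers": -1},
    {"dx": 1.8, "dy": 0.8, "dz": 2.6, "ax": 0, "ay": 0, "az": 0, "fingers": -1},
    {"dx": 1.8, "dy": 0.8, "dz": 2.6, "ax": 0, "ay": 0, "az": 0, "fingers": -1},
    {"dx": 1.8, "dy": 0.8, "dz": 2.6, "ax": 0, "ay": 0, "az": 0, "fingers": -1},
    {"dx": 1.8, "dy": 0.8, "dz": 2.6, "ax": 0, "ay": 0, "az": 0, "fingers": -1},
    {"dx": 1.8, "dy": 0.8, "dz": 2.6, "ax": 0, "ay": 0, "az": 0, "fingers": -1},
    {"dx": 1.8, "dy": 0.8, "dz": 2.6, "ax": 0, "ay": 0, "az": 0, "fingers": -1},
    {"dx": 1.8, "dy": 0.8, "dz": 2.6, "ax": 0, "ay": 0, "az": 0, "fingers": -1},
    {"dx": 0, "dy": 0, "dz": 0, "ax": 0, "ay": 0, "az": 0, "fingers": -1},
    {"dx": 0, "dy": 0, "dz": 0, "ax": 0, "ay": 0, "az": 0, "fingers": -1}
  ],
  "newtons": 50
}}

```text
time_s: 2.15
tool_pos: [0.5026, -0.3544, 0.1649]
tcp_rot: [-90.0, 0.1, -3.8]
contact_force: [-0.6, -0.8, 0.6]
opening: 0.0855
```

{"op": "carry_out", "data": {
  "rows": [
    {"dx": -0.1, "dy": 0.5, "dz": 1.9, "ax": 0, "ay": 0, "az": 0, "fingers": -1},
    {"dx": -0.1, "dy": 0.5, "dz": 1.9, "ax": 0, "ay": 0, "az": 0, "fingers": -1},
    {"dx": -0.1, "dy": 0.5, "dz": 1.7, "ax": 0, "ay": 0, "az": 0, "fingers": -1},
    {"dx": 0, "dy": 0, "dz": 0, "ax": 0, "ay": 0, "az": 0, "fingers": -1},
    {"dx": 0, "dy": 0, "dz": 0, "ax": 0, "ay": 0, "az": 0, "fingers": -1}
  ]
}}

```text
time_s: 2.65
tool_pos: [0.503, -0.3011, 0.1506]
tcp_rot: [-90.1, -0.0, -4.0]
contact_force: [-0.0, 0.2, 0.1]
opening: 0.0852
```

```bash
python3 - <<'E'
from h import *
from bench import r
print(r.get_obs()['tool_pos'])
im,d,P=grab("wrist","pics/w1.png")
z=P[...,2];hsv=cv2.cvtColor(im,cv2.COLOR_RGB2HSV)
m=(hsv[...,0]<14)&(hsv[...,1]>150)&(z>.05)&(z<.08)
q=P[m];print(m.sum(),rect(q),np.median(q,0))
m=(im.max(-1)<75)&(z>.01)&(z<.03)&(P[...,1]>-.24)
n_,l,st,_=cv2.connectedComponentsWithStats(m.astype(np.uint8));k=1+np.argmax(st[1:,4]);print(rect(P[l==k]))
E
```

```text
[ 0.50301598 -0.30109489  0.15056063]
927 (array([ 504.1, -299.3]), array([48.5, 12.6]), 85.84) [ 0.50413395 -0.29702077  0.06721802]
(array([ 512.2, -178.6]), array([ 85.4, 190.6]), 85.77)
```

View pics/w1.png

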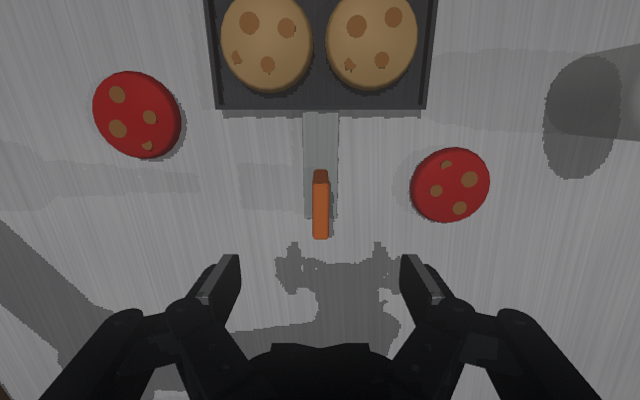

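The wrist view shows the orange grip upright on the stem at (321,205), between the jaws. Next I descend and pinch it.

{"op": "carry_out", "data": {
  "rows": [
    {"dx": 0.1, "dy": 1.8, "dz": 0.1, "ax": 0, "ay": 0, "az": 0, "fingers": -1},
    {"dx": 0, "dy": 1.8, "dz": 0.1, "ax": 0, "ay": 0, "az": 0, "fingers": -1},
    {"dx": 0, "dy": 1.8, "dz": 0, "ax": 0, "ay": 0, "az": 0, "fingers": -1},
    {"dx": 0, "dy": 1.8, "dz": 0, "ax": 0, "ay": 0, "az": 0, "fingers": -1},
    {"dx": 0, "dy": 2.0, "dz": 0, "ax": 0, "ay": 0, "az": 0, "fingers": -1},
    {"dx": 0, "dy": 0, "dz": 0, "ax": 0, "ay": 0, "az": 0, "fingers": -1},
    {"dx": 0, "dy": 0, "dz": 0, "ax": 0, "ay": 0, "az": 0, "fingers": 1},
    {"dx": 0, "dy": 0, "dz": 0, "ax": 0, "ay": 0, "az": 0, "fingers": 1},
    {"dx": 0, "dy": 0, "dz": 0, "ax": 0, "ay": 0, "az": 0, "fingers": 1},
    {"dx": 0, "dy": 0, "dz": 0, "ax": 0, "ay": 0, "az": 0, "fingers": 1},
    {"dx": 0, "dy": 0, "dz": 0, "ax": 0, "ay": 0, "az": 0, "fingers": 1},
    {"dx": 0, "dy": 0, "dz": 0, "ax": 0, "ay": 0, "az": 0, "fingers": 1},
    {"dx": 0, "dy": 0, "dz": 0, "ax": 0, "ay": 0, "az": 0, "fingers": 1},
    {"dx": 0, "dy": 0, "dz": 0, "ax": 0, "ay": 0, "az": 0, "fingers": 1}
  ],
  "newtons": 40
}}

```text
time_s: 4.1
tool_pos: [0.5045, -0.2984, 0.059]
tcp_rot: [-90.0, -0.0, -3.9]
contact_force: [-1.6, 0.4, 5.7]
opening: 0.0131
```

{"op": "carry_out", "data": {
  "rows": [
    {"dx": 0.3, "dy": 0, "dz": 0.4, "ax": 0, "ay": -0.4, "az": 0, "fingers": 1},
    {"dx": 0.3, "dy": 0, "dz": 0.8, "ax": 0, "ay": -0.8, "az": 0, "fingers": 1},
    {"dx": 0.3, "dy": 0, "dz": 0.8, "ax": 0, "ay": -0.8, "az": 0, "fingers": 1},
    {"dx": 0.3, "dy": 0, "dz": 0.8, "ax": 0, "ay": -0.8, "az": 0, "fingers": 1},
    {"dx": 0.3, "dy": 0, "dz": 0.8, "ax": 0, "ay": -0.8, "az": 0, "fingers": 1},
    {"dx": 0.3, "dy": 0, "dz": 0.8, "ax": 0, "ay": -0.8, "az": 0, "fingers": 1},
    {"dx": 0.3, "dy": 0, "dz": 0.8, "ax": 0, "ay": -0.8, "az": 0, "fingers": 1},
    {"dx": 0.3, "dy": 0, "dz": 0.8, "ax": 0, "ay": -0.8, "az": 0, "fingers": 1},
    {"dx": 0.3, "dy": 0, "dz": 0.8, "ax": 0, "ay": -0.8, "az": 0, "fingers": 1},
    {"dx": 0.3, "dy": 0, "dz": 0.8, "ax": 0, "ay": -0.8, "az": 0, "fingers": 1},
    {"dx": 0.2, "dy": 0, "dz": 0.4, "ax": 0, "ay": -0.4, "az": 0, "fingers": 1},
    {"dx": 0, "dy": 0, "dz": 0, "ax": 0, "ay": 0, "az": 0, "fingers": 1},
    {"dx": 0, "dy": 0, "dz": 0, "ax": 0, "ay": 0, "az": 0, "fingers": 1},
    {"dx": 0, "dy": 0, "dz": 0, "ax": 0, "ay": 0, "az": 0, "fingers": 1}
  ]
}}

```text
time_s: 5.5
tool_pos: [0.5376, -0.22, 0.0591]
tcp_rot: [-90.1, -0.1, 4.0]
contact_force: [0.9, -3.9, 5.1]
opening: 0.0133
```

```bash
python3 - <<'E'
from h import *
from bench import r
o=r.get_obs();print(o['tool_pos'],o['tcp_rot'],o['contact_force'])
im,d,P=grab("top","pics/t1.png")
z=P[...,2]
m=(im.max(-1)<75)&(z>.012)&(z<.03)&(P[...,0]>.38)&(P[...,1]>-.3)&(P[...,1]<0.095)
n_,l,st,_=cv2.connectedComponentsWithStats(m.astype(np.uint8));k=1+np.argmax(st[1:,4]);q=P[l==k];print(rect(q),np.nanmax(q[:,2]))
a=np.radians(4.0);y=np.array([-np.sin(a),np.cos(a)]);x=np.array([np.cos(a),np.sin(a)])
c=np.array(rect(q)[0])-[504.5,248];print("tray in box",c@x,c@y)
E
```

```text
[ 0.53763592 -0.22000906  0.05905946] [-90.12741783  -0.12237934   4.0204119 ] [ 0.91006793 -3.90248244  5.08785959]
(array([525. , -41.7]), array([185. , 195.6]), 4.11) 0.019969356334008537
tray in box 0.24161258665329818 -290.42431307202565
```

View pics/t1.png

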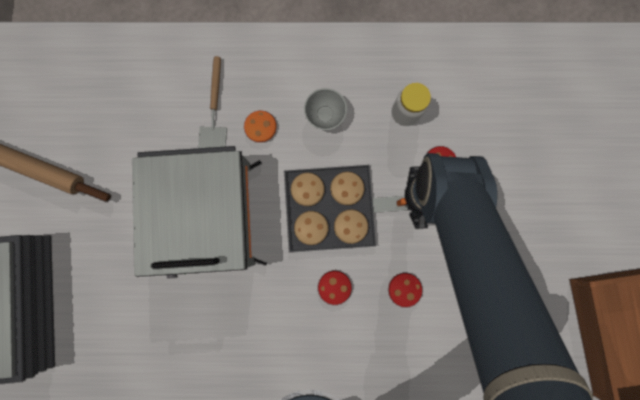

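The tray at (330,208) is square with the mouth, 0.2 mm off centre, and the breads are in place. Next I push straight in.

{"op": "carry_out", "data": {
  "rows": [
    {"dx": 0, "dy": 0, "dz": 0.5, "ax": 0, "ay": 0, "az": 0, "fingers": 1},
    {"dx": 0, "dy": 0, "dz": 1, "ax": 0, "ay": 0, "az": 0, "fingers": 1},
    {"dx": 0, "dy": 0, "dz": 1, "ax": 0, "ay": 0, "az": 0, "fingers": 1},
    {"dx": 0, "dy": 0, "dz": 1, "ax": 0, "ay": 0, "az": 0, "fingers": 1},
    {"dx": 0, "dy": 0, "dz": 1, "ax": 0, "ay": 0, "az": 0, "fingers": 1},
    {"dx": 0, "dy": 0, "dz": 1, "ax": 0, "ay": 0, "az": 0, "fingers": 1},
    {"dx": 0, "dy": 0, "dz": 1, "ax": 0, "ay": 0, "az": 0, "fingers": 1},
    {"dx": 0, "dy": 0, "dz": 1, "ax": 0, "ay": 0, "az": 0, "fingers": 1},
    {"dx": 0, "dy": 0, "dz": 1, "ax": 0, "ay": 0, "az": 0, "fingers": 1},
    {"dx": 0, "dy": 0, "dz": 1, "ax": 0, "ay": 0, "az": 0, "fingers": 1},
    {"dx": 0, "dy": 0, "dz": 1, "ax": 0, "ay": 0, "az": 0, "fingers": 1},
    {"dx": 0, "dy": 0, "dz": 1, "ax": 0, "ay": 0, "az": 0, "fingers": 1},
    {"dx": 0, "dy": 0, "dz": 1, "ax": 0, "ay": 0, "az": 0, "fingers": 1},
    {"dx": 0, "dy": 0, "dz": 0.5, "ax": 0, "ay": 0, "az": 0, "fingers": 1},
    {"dx": 0, "dy": 0, "dz": 0, "ax": 0, "ay": 0, "az": 0, "fingers": 1}
  ]
}}

```text
time_s: 7.05
tool_pos: [0.5282, -0.0897, 0.059]
tcp_rot: [-90.1, -0.1, 4.0]
contact_force: [1.0, -4.6, 6.4]
opening: 0.0132
```

{"op": "carry_out", "data": {
  "rows": [
    {"dx": 0, "dy": 0, "dz": 0.5, "ax": 0, "ay": 0, "az": 0, "fingers": 1},
    {"dx": 0, "dy": 0, "dz": 1, "ax": 0, "ay": 0, "az": 0, "fingers": 1},
    {"dx": 0, "dy": 0, "dz": 1, "ax": 0, "ay": 0, "az": 0, "fingers": 1},
    {"dx": 0, "dy": 0, "dz": 1, "ax": 0, "ay": 0, "az": 0, "fingers": 1},
    {"dx": 0, "dy": 0, "dz": 1, "ax": 0, "ay": 0, "az": 0, "fingers": 1},
    {"dx": 0, "dy": 0, "dz": 1, "ax": 0, "ay": 0, "az": 0, "fingers": 1},
    {"dx": 0, "dy": 0, "dz": 1, "ax": 0, "ay": 0, "az": 0, "fingers": 1},
    {"dx": 0, "dy": 0, "dz": 1, "ax": 0, "ay": 0, "az": 0, "fingers": 1},
    {"dx": 0, "dy": 0, "dz": 1, "ax": 0, "ay": 0, "az": 0, "fingers": 1},
    {"dx": 0, "dy": 0, "dz": 1, "ax": 0, "ay": 0, "az": 0, "fingers": 1},
    {"dx": 0, "dy": 0, "dz": 1, "ax": 0, "ay": 0, "az": 0, "fingers": 1},
    {"dx": 0, "dy": 0, "dz": 1, "ax": 0, "ay": 0, "az": 0, "fingers": 1},
    {"dx": 0, "dy": 0, "dz": 1, "ax": 0, "ay": 0, "az": 0, "fingers": 1},
    {"dx": 0, "dy": 0, "dz": 0.5, "ax": 0, "ay": 0, "az": 0, "fingers": 1},
    {"dx": 0, "dy": 0, "dz": 0, "ax": 0, "ay": 0, "az": 0, "fingers": 1}
  ]
}}

```text
time_s: 8.55
tool_pos: [0.5189, 0.0393, 0.059]
tcp_rot: [-90.1, -0.0, 4.0]
contact_force: [0.6, -6.4, 9.1]
opening: 0.0132
```

```bash
python3 - <<'E'
from h import *
im,d,P=grab("scene","pics/s2.png")
a=cv2.resize(im[120:270,180:480,::-1],None,fx=2.6,fy=2.6);cv2.imwrite("pics/s2c.png",a)
E
```

```text
(no output)
```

View pics/s2c.png

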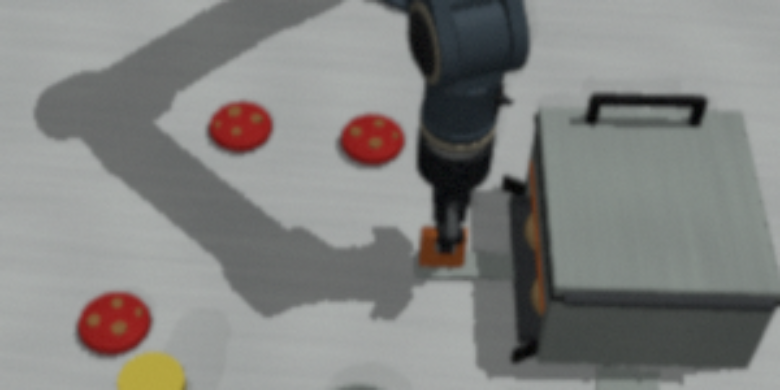

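The tray is nearly in, with about 29 mm left. I'll push the rest gently to the stop.

{"op": "carry_out", "data": {
  "rows": [
    {"dx": 0, "dy": 0, "dz": 0.5, "ax": 0, "ay": 0, "az": 0, "fingers": 1},
    {"dx": 0, "dy": 0, "dz": 0.5, "ax": 0, "ay": 0, "az": 0, "fingers": 1},
    {"dx": 0, "dy": 0, "dz": 0.5, "ax": 0, "ay": 0, "az": 0, "fingers": 1},
    {"dx": 0, "dy": 0, "dz": 0.4, "ax": 0, "ay": 0, "az": 0, "fingers": 1},
    {"dx": 0, "dy": 0, "dz": 0.3, "ax": 0, "ay": 0, "az": 0, "fingers": 1},
    {"dx": 0, "dy": 0, "dz": 0.2, "ax": 0, "ay": 0, "az": 0, "fingers": 1},
    {"dx": 0, "dy": 0, "dz": 0, "ax": 0, "ay": 0, "az": 0, "fingers": 1}
  ]
}}

```text
time_s: 9.3
tool_pos: [0.5172, 0.0616, 0.059]
tcp_rot: [-90.2, 0.0, 3.9]
contact_force: [0.5, -10.6, 10.8]
opening: 0.0132
```

{"op": "carry_out", "data": {
  "rows": [
    {"dx": 0, "dy": 0, "dz": 0.2, "ax": 0, "ay": 0, "az": 0, "fingers": 1},
    {"dx": 0, "dy": 0, "dz": 0.2, "ax": 0, "ay": 0, "az": 0, "fingers": 1},
    {"dx": 0, "dy": 0, "dz": 0, "ax": 0, "ay": 0, "az": 0, "fingers": 1}
  ]
}}

```text
time_s: 9.6
tool_pos: [0.5169, 0.0653, 0.059]
tcp_rot: [-90.2, 0.0, 3.9]
contact_force: [0.4, -9.5, 10.2]
opening: 0.013
```

{"op": "carry_out", "data": {
  "rows": [
    {"dx": 0, "dy": 0, "dz": 0.2, "ax": 0, "ay": 0, "az": 0, "fingers": 1},
    {"dx": 0, "dy": 0, "dz": 0.1, "ax": 0, "ay": 0, "az": 0, "fingers": 1},
    {"dx": 0, "dy": 0, "dz": 0, "ax": 0, "ay": 0, "az": 0, "fingers": 1}
  ]
}}

```text
time_s: 9.9
tool_pos: [0.5168, 0.0681, 0.059]
tcp_rot: [-90.3, 0.0, 3.9]
contact_force: [0.2, -11.0, 10.1]
opening: 0.0128
```

{"op": "carry_out", "data": {
  "rows": [
    {"dx": 0, "dy": 0, "dz": 0.2, "ax": 0, "ay": 0, "az": 0, "fingers": 1},
    {"dx": 0, "dy": 0, "dz": 0.1, "ax": 0, "ay": 0, "az": 0, "fingers": 1},
    {"dx": 0, "dy": 0, "dz": 0, "ax": 0, "ay": 0, "az": 0, "fingers": 1}
  ]
}}

```text
time_s: 10.2
tool_pos: [0.5168, 0.0684, 0.059]
tcp_rot: [-90.5, 0.0, 3.8]
contact_force: [1.7, -16.4, 12.3]
opening: 0.0131
```

Contact with the stop at y=0.0684, which matches the predicted home. I'll release and lift.

{"op": "carry_out", "data": {
  "rows": [
    {"dx": 0, "dy": 0, "dz": 0, "ax": 0, "ay": 0, "az": 0, "fingers": -1},
    {"dx": 0, "dy": 0, "dz": 0, "ax": 0, "ay": 0, "az": 0, "fingers": -1},
    {"dx": 0, "dy": 0, "dz": 0, "ax": 0, "ay": 0, "az": 0, "fingers": -1},
    {"dx": 0, "dy": 0, "dz": 0, "ax": 0, "ay": 0, "az": 0, "fingers": -1},
    {"dx": 0, "dy": 0, "dz": 0, "ax": 0, "ay": 0, "az": 0, "fingers": -1},
    {"dx": 0, "dy": 0, "dz": 0, "ax": 0, "ay": 0, "az": 0, "fingers": -1},
    {"dx": 0, "dy": -1, "dz": 0, "ax": 0, "ay": 0, "az": 0, "fingers": -1},
    {"dx": 0, "dy": -2, "dz": 0, "ax": 0, "ay": 0, "az": 0, "fingers": -1},
    {"dx": 0, "dy": -3, "dz": 0, "ax": 0, "ay": 0, "az": 0, "fingers": -1},
    {"dx": 0, "dy": -3, "dz": 0, "ax": 0, "ay": 0, "az": 0, "fingers": -1},
    {"dx": 0, "dy": -3, "dz": 0, "ax": 0, "ay": 0, "az": 0, "fingers": -1},
    {"dx": 0, "dy": -3, "dz": 0, "ax": 0, "ay": 0, "az": 0, "fingers": -1},
    {"dx": 0, "dy": -3, "dz": 0, "ax": 0, "ay": 0, "az": 0, "fingers": -1},
    {"dx": 0, "dy": -3, "dz": 0, "ax": 0, "ay": 0, "az": 0, "fingers": -1},
    {"dx": 0, "dy": -1, "dz": 0, "ax": 0, "ay": 0, "az": 0, "fingers": -1},
    {"dx": 0, "dy": 0, "dz": 0, "ax": 0, "ay": 0, "az": 0, "fingers": -1}
  ]
}}

```text
time_s: 11.8
tool_pos: [0.5166, 0.0751, 0.2801]
tcp_rot: [-90.0, -0.2, 4.1]
contact_force: [-0.9, 1.2, -0.6]
opening: 0.0854
```

```bash
python3 - <<'E'
from h import *
from bench import r
o=r.get_obs();print(o['tool_pos'],o['tcp_rot'],o['opening'])
a=np.radians(4.0);y=np.array([-np.sin(a),np.cos(a)]);x=np.array([np.cos(a),np.sin(a)])
im,d,P=grab("wrist","pics/w2.png")
z=P[...,2];hsv=cv2.cvtColor(im,cv2.COLOR_RGB2HSV)
m=(hsv[...,0]<14)&(hsv[...,1]>150)&(z>.055)&(z<.08)
q=P[m];c=rect(q);print("grip",m.sum(),c);c=np.array(c[0])-[504.5,248];print("in box",c@x,c@y)
m=(im.max(-1)<60)&(z>.16)&(z<.19)&(P[...,1]>.12)
if m.sum(): print("handle",rect(P[m]))
E
```

```text
[0.51661394 0.07509478 0.28011145] [-90.00001307  -0.21813232   4.05561831] 0.08540659629048251
grip 390 (array([517.2,  67. ]), array([12.7, 48.4]), 3.7)
in box 0.04314169061313222 -181.44500031357856
handle (array([408.5, 200.4]), array([13.1, 47.2]), 4.73)
```

View pics/w2.png

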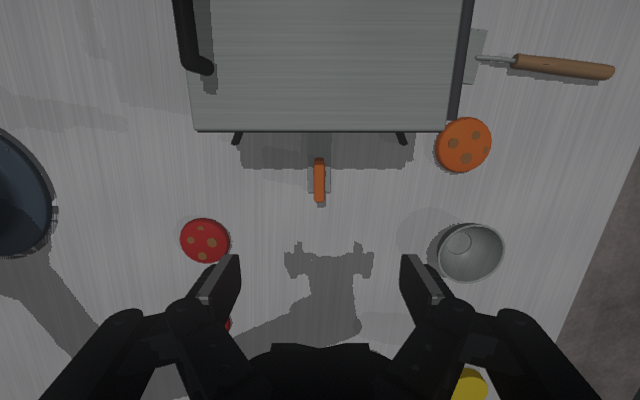

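The wrist view shows the grip at (319,182), at box (0.0, -181), so the tray is home to within about 1.5 mm. Handle next.

{"op": "carry_out", "data": {
  "rows": [
    {"dx": -0.9, "dy": 0, "dz": 1.7, "ax": 0, "ay": 0, "az": 0, "fingers": -1},
    {"dx": -1.0, "dy": 0, "dz": 1.7, "ax": 0, "ay": 0, "az": 0, "fingers": -1},
    {"dx": -1.0, "dy": 0, "dz": 1.7, "ax": 0, "ay": 0, "az": 0, "fingers": -1},
    {"dx": -1.0, "dy": 0, "dz": 1.7, "ax": 0, "ay": 0, "az": 0, "fingers": -1},
    {"dx": -1.0, "dy": 0, "dz": 1.7, "ax": 0, "ay": 0, "az": 0, "fingers": -1},
    {"dx": -1.0, "dy": 0, "dz": 1.7, "ax": 0, "ay": 0, "az": 0, "fingers": -1},
    {"dx": -1.0, "dy": 0, "dz": 1.7, "ax": 0, "ay": 0, "az": 0, "fingers": -1},
    {"dx": -1.0, "dy": 0, "dz": 1.7, "ax": 0, "ay": 0, "az": 0, "fingers": -1},
    {"dx": -1.0, "dy": 0, "dz": 1.7, "ax": 0, "ay": 0, "az": 0, "fingers": -1},
    {"dx": -1.0, "dy": 0, "dz": 1.9, "ax": 0, "ay": 0, "az": 0, "fingers": -1},
    {"dx": 0, "dy": 0, "dz": 0, "ax": 0, "ay": 0, "az": 0, "fingers": -1},
    {"dx": 0, "dy": 0, "dz": 0, "ax": 0, "ay": 0, "az": 0, "fingers": -1}
  ]
}}

```text
time_s: 13.05
tool_pos: [0.4046, 0.2387, 0.277]
tcp_rot: [-90.1, 0.1, 4.1]
contact_force: [-0.7, 0.1, -0.3]
opening: 0.0852
```

```bash
python3 - <<'E'
from h import *
from bench import r
o=r.get_obs();print(o['tool_pos'],o['tcp_rot'],o['opening'])
im,d,P=grab("wrist","pics/w3.png")
z=P[...,2]
m=(im.max(-1)<60)&(z>.163)&(z<.19)&(P[...,1]>.12)
n_,l,st,_=cv2.connectedComponentsWithStats(m.astype(np.uint8));k=1+np.argmax(st[1:,4])
print("handle",rect(P[l==k]),st[k],np.nanmax(z[l==k]))
E
```

```text
[0.404594   0.23867221 0.27699707] [-90.08142686   0.1301733    4.10461249] 0.08516545065623406
handle (array([405.1, 240.5]), array([ 13.4, 120.8]), 3.82) [ 313  133   16  133 1999] 0.17944137460368714
```

View pics/w3.png

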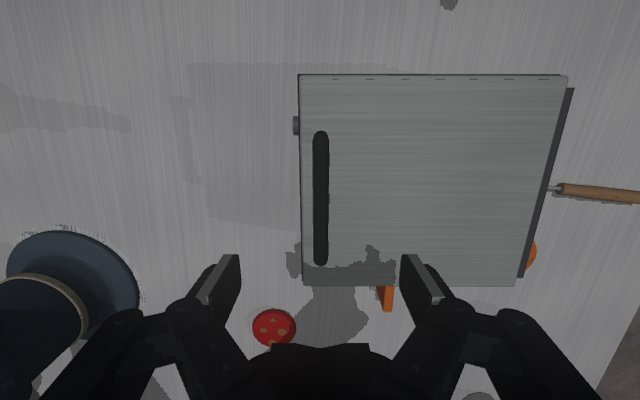

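The black bar handle, centred at (321,198), lies within 1 mm of the jaw centre line. Next I descend and grip.

{"op": "carry_out", "data": {
  "rows": [
    {"dx": 0, "dy": 2, "dz": 0.1, "ax": 0, "ay": 0, "az": 0, "fingers": -1},
    {"dx": 0, "dy": 2, "dz": 0.1, "ax": 0, "ay": 0, "az": 0, "fingers": -1},
    {"dx": 0, "dy": 2, "dz": 0, "ax": 0, "ay": 0, "az": 0, "fingers": -1},
    {"dx": 0, "dy": 2, "dz": 0, "ax": 0, "ay": 0, "az": 0, "fingers": -1},
    {"dx": 0, "dy": 1.5, "dz": 0, "ax": 0, "ay": 0, "az": 0, "fingers": -1},
    {"dx": 0, "dy": 1, "dz": 0, "ax": 0, "ay": 0, "az": 0, "fingers": -1},
    {"dx": 0, "dy": 0.5, "dz": 0, "ax": 0, "ay": 0, "az": 0, "fingers": -1},
    {"dx": 0, "dy": 0, "dz": 0, "ax": 0, "ay": 0, "az": 0, "fingers": -1},
    {"dx": 0, "dy": 0, "dz": 0, "ax": 0, "ay": 0, "az": 0, "fingers": 1},
    {"dx": 0, "dy": 0, "dz": 0, "ax": 0, "ay": 0, "az": 0, "fingers": 1},
    {"dx": 0, "dy": 0, "dz": 0, "ax": 0, "ay": 0, "az": 0, "fingers": 1},
    {"dx": 0, "dy": 0, "dz": 0, "ax": 0, "ay": 0, "az": 0, "fingers": 1},
    {"dx": 0, "dy": 0, "dz": 0, "ax": 0, "ay": 0, "az": 0, "fingers": 1},
    {"dx": 0, "dy": 0, "dz": 0, "ax": 0, "ay": 0, "az": 0, "fingers": 1},
    {"dx": 0, "dy": 0, "dz": 0, "ax": 0, "ay": 0, "az": 0, "fingers": 1},
    {"dx": 0, "dy": 0, "dz": 0, "ax": 0, "ay": 0, "az": 0, "fingers": 1}
  ],
  "newtons": 70
}}

```text
time_s: 14.7
tool_pos: [0.4047, 0.2414, 0.1687]
tcp_rot: [-90.0, 0.0, 4.1]
contact_force: [-2.5, -1.7, 5.4]
opening: 0.0114
```

{"op": "carry_out", "data": {
  "rows": [
    {"dx": 0, "dy": -0.1, "dz": 0, "ax": 0, "ay": 0, "az": 0, "fingers": 1},
    {"dx": 0, "dy": -0.1, "dz": 0, "ax": 0, "ay": 0, "az": 0, "fingers": 1},
    {"dx": 0, "dy": -0.1, "dz": 0, "ax": 0, "ay": 0, "az": 0, "fingers": 1},
    {"dx": 0, "dy": 0, "dz": 0, "ax": 0, "ay": 0, "az": 0, "fingers": 1}
  ]
}}

```text
time_s: 15.1
tool_pos: [0.4048, 0.2414, 0.1695]
tcp_rot: [-89.9, 0.0, 4.1]
contact_force: [5.1, 4.2, -17.8]
opening: 0.0115
```

{"op": "carry_out", "data": {
  "rows": [
    {"dx": 0, "dy": -0.1, "dz": 0, "ax": 0, "ay": 0, "az": 0, "fingers": 1},
    {"dx": 0, "dy": -0.1, "dz": 0, "ax": 0, "ay": 0, "az": 0, "fingers": 1},
    {"dx": 0, "dy": -0.1, "dz": 0, "ax": 0, "ay": 0, "az": 0, "fingers": 1},
    {"dx": 0, "dy": 0, "dz": 0, "ax": 0, "ay": 0, "az": 0, "fingers": 1}
  ]
}}

```text
time_s: 15.5
tool_pos: [0.4055, 0.2414, 0.1729]
tcp_rot: [-89.9, -0.0, 4.0]
contact_force: [5.6, 3.1, -13.5]
opening: 0.0117
```

{"op": "carry_out", "data": {
  "rows": [
    {"dx": 0.05, "dy": -0.2, "dz": 0, "ax": 0, "ay": 0, "az": 0, "fingers": 1},
    {"dx": 0.05, "dy": -0.2, "dz": 0, "ax": 0, "ay": 0, "az": 0, "fingers": 1},
    {"dx": 0.05, "dy": -0.2, "dz": 0, "ax": 0, "ay": 0, "az": 0, "fingers": 1},
    {"dx": 0.05, "dy": -0.2, "dz": 0, "ax": 0, "ay": 0, "az": 0, "fingers": 1},
    {"dx": 0.05, "dy": -0.2, "dz": 0, "ax": 0, "ay": 0, "az": 0, "fingers": 1},
    {"dx": 0, "dy": 0, "dz": 0, "ax": 0, "ay": 0, "az": 0, "fingers": 1}
  ]
}}

```text
time_s: 16.1
tool_pos: [0.4084, 0.2416, 0.1846]
tcp_rot: [-90.0, -0.1, 4.0]
contact_force: [5.6, 2.2, -6.7]
opening: 0.0118
```

{"op": "carry_out", "data": {
  "rows": [
    {"dx": 0.06, "dy": -0.2, "dz": 0, "ax": 0, "ay": 0, "az": 0, "fingers": 1},
    {"dx": 0.06, "dy": -0.2, "dz": 0, "ax": 0, "ay": 0, "az": 0, "fingers": 1},
    {"dx": 0.06, "dy": -0.2, "dz": 0, "ax": 0, "ay": 0, "az": 0, "fingers": 1},
    {"dx": 0.06, "dy": -0.2, "dz": 0, "ax": 0, "ay": 0, "az": 0, "fingers": 1},
    {"dx": 0.06, "dy": -0.2, "dz": 0, "ax": 0, "ay": 0, "az": 0, "fingers": 1},
    {"dx": 0, "dy": 0, "dz": 0, "ax": 0, "ay": 0, "az": 0, "fingers": 1}
  ]
}}

```text
time_s: 16.7
tool_pos: [0.4115, 0.2419, 0.195]
tcp_rot: [-90.0, -0.1, 4.0]
contact_force: [5.4, 1.7, -4.1]
opening: 0.0117
```

{"op": "carry_out", "data": {
  "rows": [
    {"dx": 0.1, "dy": -0.2, "dz": 0, "ax": 0, "ay": 0, "az": 0, "fingers": 1},
    {"dx": 0.1, "dy": -0.2, "dz": 0, "ax": 0, "ay": 0, "az": 0, "fingers": 1},
    {"dx": 0.1, "dy": -0.2, "dz": 0, "ax": 0, "ay": 0, "az": 0, "fingers": 1},
    {"dx": 0.1, "dy": -0.2, "dz": 0, "ax": 0, "ay": 0, "az": 0, "fingers": 1},
    {"dx": 0.1, "dy": -0.2, "dz": 0, "ax": 0, "ay": 0, "az": 0, "fingers": 1},
    {"dx": 0, "dy": 0, "dz": 0, "ax": 0, "ay": 0, "az": 0, "fingers": 1},
    {"dx": 0, "dy": 0, "dz": 0, "ax": 0, "ay": 0, "az": 0, "fingers": 1},
    {"dx": 0, "dy": 0, "dz": 0, "ax": 0, "ay": 0, "az": 0, "fingers": 1},
    {"dx": 0, "dy": 0, "dz": 0, "ax": 0, "ay": 0, "az": 0, "fingers": 1}
  ]
}}

```text
time_s: 17.6
tool_pos: [0.4148, 0.242, 0.2041]
tcp_rot: [-90.0, 0.1, 4.1]
contact_force: [0.4, 1.4, -4.9]
opening: 0.012
```

```bash
python3 - <<'E'
from h import *
from bench import r
o=r.get_obs();print(o['tool_pos'],o['contact_force'],o['opening'])
im,d,P=grab("wrist","pics/w4.png")
a=np.radians(4.0);x=np.array([np.cos(a),np.sin(a)]);y=np.array([-x[1],x[0]])
q=P[:,:,:2]-[.5045,.248];bx=q@x;by=q@y;z=P[...,2]
m=(bx>-.08)&(bx<.09)&(by>0)&(by<.1)&(z>.13)&(z<.2)&(im.max(-1)>70)
c=np.polyfit(bx[m],z[m],1);print("lid angle wrist",m.sum(),np.arctan(-c[0]))
hsv=cv2.cvtColor(im,cv2.COLOR_RGB2HSV)
im,d,P=grab("scene","pics/s4.png")
q=P[:,:,:2]-[.5045,.248];bx=q@x;by=q@y;z=P[...,2]
m=(bx>-.06)&(bx<.09)&(abs(by)<.09)&(z>.13)&(z<.2)
c=np.polyfit(bx[m],z[m],1);print("lid angle scene",m.sum(),np.arctan(-c[0]))
hsv=cv2.cvtColor(im,cv2.COLOR_RGB2HSV)
m=(hsv[...,0]<14)&(hsv[...,1]>150)&(z>.055)&(z<.08)&(abs(by+.18)<.05)&(abs(bx)<.04)
print("grip",m.sum(),np.median(bx[m]) if m.any() else 0,rect(np.c_[bx[m],by[m]]) if m.any() else 0)
cv2.imwrite("pics/s4c.png",cv2.resize(im[100:330,320:560,::-1],None,fx=2.5,fy=2.5))
im,d,P=grab("top","pics/t4.png")
E
```

```text
[0.41476054 0.24201855 0.20408252] [ 0.40959206  1.36060465 -4.90604793] 0.01195276260103603
lid angle wrist 39271 0.16063421769420197
lid angle scene 3491 0.1618879972132253
grip 96 0.004385906784508676 (array([   1.6, -182.5]), array([13.1, 44.3]), 2.18)
```

View pics/s4c.png

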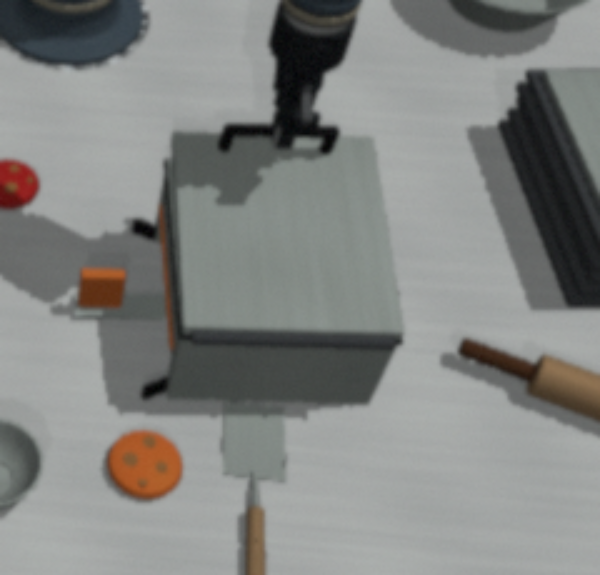

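View pics/s4.png

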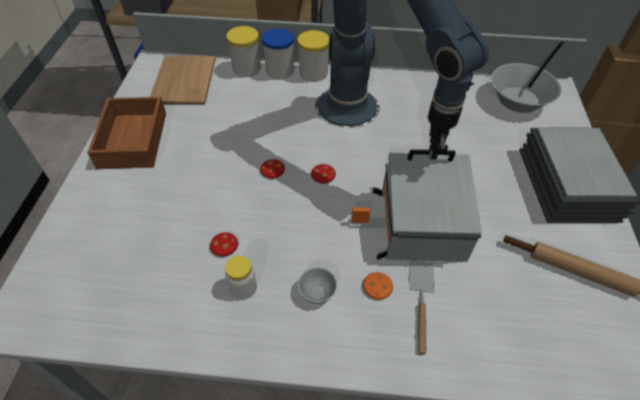

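The lid is held at 0.161 rad, a gap of about 38.5 mm. The tray grip sits at box (1.6, -182), and the bowl, jar and spatula are unmoved in the picture. I'll hand in now.

```bash
python3 -c "
from bench import r
o=r.get_obs();print(o['tool_pos'],o['joint_velocities'].round(2),o['opening'])
print(r.job_done())"
```

```text
[0.41477769 0.24203749 0.20411931] [ 0.    0.05 -0.02  0.   -0.02  0.06 -0.02] 0.011532316141467517
the job is handed in; nothing more can be done
None
```

I slid the tray straight into the box until it met the stop, then pinched the lid's bar handle, broke the seal and left the lid held ajar. The job is handed in at about 18 s; no verdict was reported.

**Tray:** The tool stopped at y = 0.0684, exactly where the home position predicted, and the push rose to 16 N. Afterwards the tray's grip measured at box (0 to 1.6, -181.4 to -182.5) mm, so the tray is home within about 1.5 to 2.5 mm.

**Lid:** The seal gave at about 18 N. The lid angle measured 0.161 rad from the wrist camera and 0.162 rad from the scene camera, a gap of about 38.5 mm. The arm was at rest with the handle still between the jaws.

**Bowl, jar and spatula:** They look unmoved in the last picture, but I did not measure their positions again.

**Breads:** I last saw all four when the tray was lined up outside the box, and only partly as it went in. I could not see them once they were inside. The slide was slow and smooth, with nothing suggesting they moved.

No check failed or disagreed.

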